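Bolt the cold box shut by running its knob through the L-shaped slot

TASK

Bolt the cold box shut: with the outside of the fingers, push the black knob on its lid along the long leg of the L-shaped slot towards the staple on the box's front rim, round the corner, and along the short leg right to its end. Only push the knob from the side: never take it between the fingers. Leave the ice packs and the jar where they stand, and finish clear of everything.

Things in the scene. Friction and masses are not known exactly. Their poses are not given: they have to be found in the camera images.
- bolt (a joint): How far the knob has been pushed along the long leg, m. 0 = back (open) end of the leg, 0.070 = in the corner; the slot wall stops it near 0.0715. It starts between 0 and 0.030. It moves in a straight line towards point slot_corner, stays where it is left (no spring), and resists with about 2 N sliding friction.
- follower (a joint): How far the knob has gone into the short leg, m. 0 = on the line of the long leg, 0.045 = at the end of the short leg; the slot wall stops it near 0.0465. It starts at 0. It can leave 0 by more than the play only when the knob is in the corner. No spring, about 2 N sliding friction.
- knob_top (a point): Centre of the flat top of the black knob: an upright cylinder 22 mm in diameter and 41 mm tall, its underside 4 mm above the slotted steel plate, its top 45 mm above the plate. Below it a 10 mm pin runs in the slot (13 mm wide, so 1.5 mm play each side). The knob is captive: it slides level and does not tilt, turn or lift out.
- slot_corner (a point): Middle of the slot's corner, at the steel plate's upper face (207 mm above the bench, 17 mm above the lid). Axes as the cold box: the 70 mm long leg comes to this point along -x; the 45 mm short leg leaves it along +y; z up. The plate reaches 19 mm from here to -x, 89 to +x, 20 to -y, 67 to +y. A staple as high as the plate stands on the front rim, 70 to 84 mm from here to -x.
- slot_end (a point): End of the short leg where the knob's axis must finish, at the upper face of the steel plate; 45 mm from slot_corner along its +y. Same axes as slot_corner.
- cold_box: The closed blue insulated box with a white lid, fixed to the bench, 300 (x) x 400 (y) x 190 mm high. Origin at the centre of its underside on the bench; x points from its front rim to its hinges, y along its length. slot_corner lies at x = -60, y = -22 mm in this frame.
- pack_left: Bystander: white ice pack standing on its long edge on the lid, 150 (its x) x 30 (its y) x 90 mm high, loose. Origin at the centre of its underside. It stands about 148 mm from the box's middle on its +y side, roughly along the box's x.
- pack_right: Bystander: the same kind of ice pack, standing on the lid about 148 mm from the box's middle on its -y side.
- pack_bench: Bystander: the same kind of ice pack, standing on the bench beyond the box's +y end. Origin at the centre of its underside.
- jar: Bystander: white jar, 60 mm in diameter, 90 mm high, on the bench beyond the box's -y end. Origin at the centre of its underside.

How it is judged:
By the outcome, as a careful person would: the job done as asked, in the order asked, and still so for the second after the job is handed in, with the robot touching nothing.
It also fails if it takes over 42 s, if anything falls off the work surface, if the arm or the gripper's body presses on something with over 40 N, if the wrist force passes 120 N, or if a joint passes its speed limit or range.

ROBOT

A 7-joint arm with a two-finger parallel gripper is mounted at the origin on the work surface. World frame = base frame: x ahead of the robot, y to its left, z up, the work surface at z = 0. Lengths are in m, angles in rad, forces in N, time in s.
With the tool pointing down it reaches from about 0.4 to 0.85 m from the base axis. Payload 6.9 kg.
Tool frame: the origin (TCP) lies between the finger pads; the fingertips stand 25 mm ahead of it and the grasp point (between the pads) lies 6 mm ahead of it; x points along the fingers, y is the direction in which the jaws open and shut, and the axes are right-handed (so a half turn about x gives the same grasp; the last joint's range is limited). The gripper opens to 85 mm and grips with 20 to 120 N. Pads are 22 mm wide; open, the fingers measure 114 mm over their backs; the gripper's body (76 mm by 85 mm) begins 54 mm behind the grasp point. The pads swing forward as they close: fully open they stand 13 mm farther back than shut.
Start: joints at [1.258, 0.507, -0.238, 1.5, 0.126, 1.149, -0.155], TCP at [0.254, -0.571, 0.256] pointing down, gripper open.
Joint ranges: [-3.08, 3.08], [-0.24, 2.05], [-1.43, 1.35], [0, 2.5], [-1.52, 4.66], [0.17, 1.96], [-2.89, 2.89]. Speed limits (rad/s): [2.39, 2.39, 3.14, 3.14, 3.14, 3.14, 3.14].

INTERFACE

Orientations are given as a unit quaternion [w, x, y, z].
In Python, from workcell import bot gives the robot as it stands.
- The arm moves only by the tool step_arm, never from a script. Its argument "rows" is a list of rows, each an object of numbers: "dx", "dy", "dz": the shift along the tool's x, y, z normalised to -1 to 1, where 1 is 75 mm; "turn": the turn about the tool's x normalised to -1 to 1, where 1 is 45 degrees; "gripper": the opening, from 0 (shut) to 1 (fully open). In form: [{"dx": .., "dy": .., "dz": .., "turn": .., "gripper": ..}, ...]. A call has 1 to 20 rows; each row shifts and turns the commanded pose from where the row before left it, along the tool's axes as they then stand; what a row does not reach is not made up. A row lasts 1/12 s, in which the tool goes at most 41.7 mm and 7.16 degrees, less where a joint would pass 70% of its speed; a pose out of reach is approached as far as the arm can. A call with a number of a shift or a turn outside -1 to 1 is refused whole. A call with a gripper value outside its range is refused whole. The fingers move at their own pace and stop on an object; "squeeze" is the grip in N (left out, the last holds). Time passes only in rows, so rows that do not move let the fingers close. It gives the time, the measured TCP pose, the force and the opening at its end, in the units of the state.
- bot.sense(): the state, without advancing time (a new reading comes with each control period).
- bot.capture(name): name is "scene" or "top"; returns a dict with "color" (400x640x3 uint8, blue, green, red), "range_z" (400x640 float32, m along the optical axis (not along the pixel's ray), 0 where there is no reading), "K" (3x3 intrinsics, pixels), "dist_coeffs" ([k1, k2, p1, p2, k3] as OpenCV has them; the pictures are not rectified), "position" and "rotation" of the camera in the world. Camera axes: x right, y up, looking along -z (the intrinsics and any distortion apply to the point x, -y, -z); pixel columns grow to the right and rows downward; lengths in m; the calibration is good to about 2 mm. A picture is of the moment at which its call begins.
- bot.sign_off(): hands the job in, once; it reports no verdict.
The state is a dict: "time_s": time; "q": joint angles; "qvel": joint speeds; "joint_efforts": joint torques, N m; "tcp_pos": TCP position; "orientation": TCP orientation; "force": force on the tool from outside, world axes, zero at the start; "wrist_torque": the same for the moment, N m; "width": finger opening in m.
Only numpy, scipy, OpenCV 4.12 (cv2) and the standard library are available. Lean on these libraries where they do the work, as an engineer would, in place of code of your own. Each camera call takes 0.05 s, during which the arm holds its last target.

## Working session

There is one attempt and no reset: what is moved stays moved. The work goes in short steps, Python scripts to look and compute and a tool call to move; the robot and the scene stay as the last step left them, time stands still between calls to the robot, and variables do not carry over. Pictures are saved under pics/ and viewed, and the job is handed in when it is done.

Besides the shell and the picture viewer there is one more tool, called after "Request:" by a JSON object that holds its "op" and its "data". step_arm: Moves the arm, as the interface text tells. Scaled input: -1 to 1 covers 75 mm each way for a shift and 45 degrees each way for a turn. Its arguments: {"type":"object","properties":{"rows":{"type":"array"},"squeeze":{"type":"number"}},"required":["rows"]}

```bash
ls; mkdir -p pics; python3 - <<'E'
from workcell import bot
import cv2,numpy as np,pickle
s=bot.sense();print(s)
for n in("scene","top"):
    c=bot.capture(n);cv2.imwrite(f"pics/{n}0.png",c["color"]);pickle.dump(c,open(f"{n}0.pkl","wb"))
    print(n,c["K"],c["dist_coeffs"],c["position"],c["rotation"])
E
```

```text
pics
{'time_s': 0.0, 'q': array([ 1.25852555,  0.50832995, -0.23755652,  1.50114449,  0.12570402,
        1.14889024, -0.15481121]), 'qvel': array([ 1.75957575e-04, -3.09281344e-04, -7.09395828e-04, -6.38522838e-04,
        1.10003809e-03,  3.00715093e-05,  1.46105816e-03]), 'joint_efforts': array([ 6.11839914e-04, -6.20599508e+01, -2.18620621e+00, -2.49658066e+01,
        1.26797441e-02,  1.19006069e-02, -1.29650010e-05]), 'tcp_pos': array([ 0.25333463, -0.57085056,  0.25543161]), 'orientation': array([-0.14603114, -0.69159489, -0.14725916,  0.69187149]), 'force': array([ 0.09360092,  0.27013235, -0.39278219]), 'wrist_torque': array([-0.0537847 , -0.00054978, -0.09783254]), 'width': 0.08503071218744046}
scene [[405.61891774   0.         323.01756524]
 [  0.         405.61891774 198.42438874]
 [  0.           0.           1.        ]] [-0.07385154  0.          0.          0.          0.        ] [1.13606127 0.03004781 1.12192342] [0.68745717 0.19831769 0.19817095 0.66992612]
top [[503.34166898   0.         325.88803781]
 [  0.         503.34166898 197.95748855]
 [  0.           0.           1.        ]] [-0.14383017  0.          0.          0.          0.        ] [0.39725882 0.02951293 1.47337413] [-0.69672387 -0.03920448  0.04143821  0.71506764]
```

View pics/scene0.png

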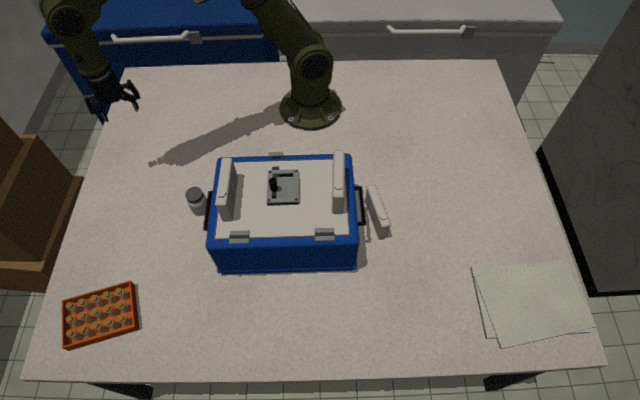

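View pics/top0.png

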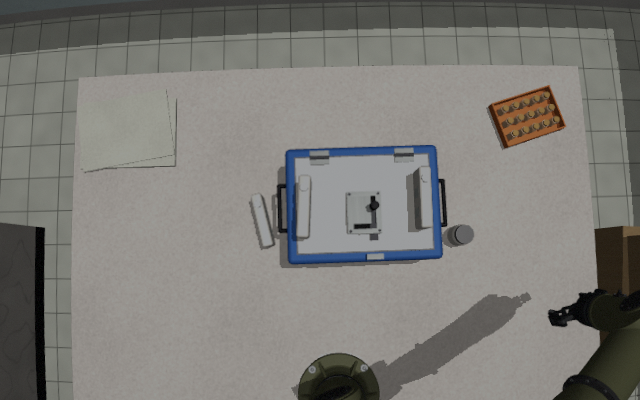

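The top view shows the box around (363,205), with its front rim facing the robot. The knob is near (374,204), the slot's short leg near (362,226), and the staple at (375,257). I'll zoom in next.

```bash
cat > h.py <<'E'
import numpy as np,cv2,pickle
from scipy.spatial.transform import Rotation as R
def rot(c):
    r=np.array(c["rotation"]); 
    return R.from_quat([r[1],r[2],r[3],r[0]]).as_matrix() if r.size==4 else r
def ray(c,uv):
    p=cv2.undistortPoints(np.array(uv,float).reshape(-1,1,2),c["K"],np.array(c["dist_coeffs"])).reshape(-1,2)
    d=np.c_[p[:,0],-p[:,1],-np.ones(len(p))]
    return d@rot(c).T
def onz(c,uv,z):
    d=ray(c,uv);o=np.array(c["position"]);return o+d*((z-o[2])/d[:,2])[:,None]
def proj(c,P):
    P=(np.atleast_2d(P)-c["position"])@rot(c); P=P*[1,-1,-1]
    return cv2.projectPoints(P,np.zeros(3),np.zeros(3),c["K"],np.array(c["dist_coeffs"]))[0].reshape(-1,2)
E
python3 - <<'E'
from h import *
c=pickle.load(open("top0.pkl","rb"));I=c["color"]
cv2.imwrite("pics/topz.png",cv2.resize(I[140:272,240:480],None,fx=3.3,fy=3.3,interpolation=cv2.INTER_CUBIC))
c2=pickle.load(open("scene0.pkl","rb"));J=c2["color"]
cv2.imwrite("pics/scz.png",cv2.resize(J[145:235,230:350],None,fx=6,fy=6,interpolation=cv2.INTER_CUBIC))
for n,cc in(("top",c),("scene",c2)):
    h=cv2.cvtColor(cc["color"],cv2.COLOR_BGR2HSV)
    m=cv2.inRange(h,(100,120,40),(130,255,255));
    if n=="scene": m[:140]=0
    k,l,st,ce=cv2.connectedComponentsWithStats(m)
    i=1+np.argmax(st[1:,4]);print(n,st[i])
    cn,_=cv2.findContours((l==i).astype(np.uint8),cv2.RETR_CCOMP,cv2.CHAIN_APPROX_NONE)
    for q in cn:
        if cv2.contourArea(q)>500:
            r=cv2.minAreaRect(q);b=cv2.boxPoints(r);print(r)
            w=onz(cc,b,0.19);print(w.round(4),w.mean(0).round(4))
E
```

```text
top [ 286  145  157  119 3551]
((363.1751403808594, 204.08016967773438), (114.17353057861328, 154.18423461914062), 88.02507019042969)
[[ 0.6734  0.1287  0.19  ]
 [ 0.6781 -0.2748  0.19  ]
 [ 0.3808 -0.2698  0.19  ]
 [ 0.3787  0.1237  0.19  ]] [ 0.5278 -0.073   0.19  ]
((363.6262512207031, 203.95343017578125), (113.27210998535156, 140.3115234375), 88.17203521728516)
[[ 0.6731  0.1091  0.19  ]
 [ 0.6764 -0.2579  0.19  ]
 [ 0.3818 -0.2526  0.19  ]
 [ 0.3808  0.1054  0.19  ]] [ 0.528 -0.074  0.19 ]
scene [ 206  154  153  120 5820]
((281.1248779296875, 213.93255615234375), (115.75121307373047, 152.2090606689453), 88.18170166015625)
[[ 0.3919 -0.3107  0.19  ]
 [ 0.3878  0.1365  0.19  ]
 [ 0.7502  0.1215  0.19  ]
 [ 0.754  -0.2529  0.19  ]] [ 0.571  -0.0764  0.19  ]
```

View pics/topz.png

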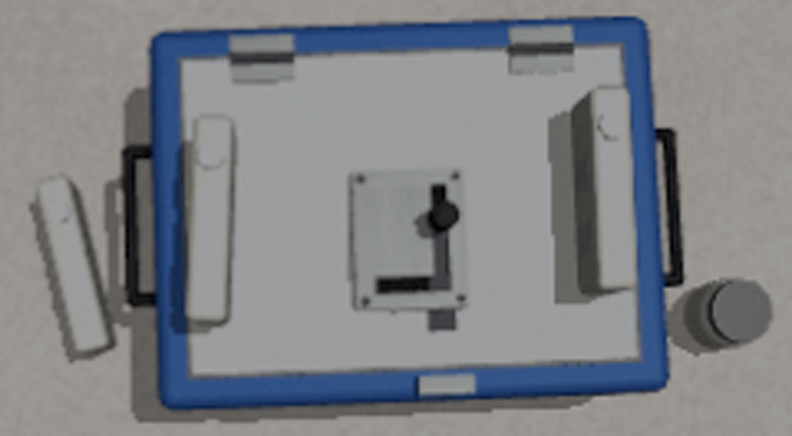

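View pics/scz.png

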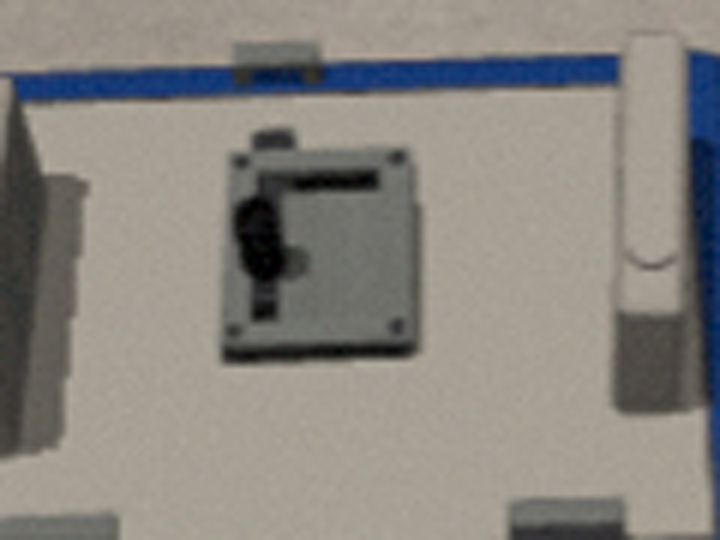

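```bash
python3 - <<'E'
from h import *
c=pickle.load(open("top0.pkl","rb"))
c2=pickle.load(open("scene0.pkl","rb"))
def cv(P,o,f): return (np.array(P,float)+.5)/f-.5+np.array(o)
# lid inner corners top
def fit(W,M):
    W=W[:,:2];M=np.array(M,float);a=W-W.mean(0);b=M-M.mean(0)
    th=np.arctan2((b[:,0]*a[:,1]-b[:,1]*a[:,0]).sum(),(a*b).sum())
    Rr=np.array([[np.cos(th),-np.sin(th)],[np.sin(th),np.cos(th)]]);t=W.mean(0)-Rr@M.mean(0)
    return th,t,(M@Rr.T+t-W)
M=[[89,67],[89,-20],[-19,-20],[-19,67]]
M=np.array(M)/1000
for n,cc,P in (("top",c,cv([(350,173),(467,168),(468,308),(355,310)],(240,140),3.3)),
  ("scene",c2,cv([(415,345),(223,350),(230,150),(408,150)],(230,145),6))):
    W=onz(cc,P,0.207);th,t,r=fit(W,M);print(n,"plate yaw",np.degrees(th),"corner",t,"res mm",(r*1000).round(1).tolist())
    # knob top circle guess
print("knob top",onz(c,cv([(445,214)],(240,140),3.3),0.252),onz(c2,cv([(258,215)],(230,145),6),0.252))
# range check
for n,cc in(("top",c),("scene",c2)):
    g=cv2.cvtColor(cc["color"],cv2.COLOR_BGR2GRAY);rz=cc["range_z"]
    v,u=np.mgrid[:400,:640];uv=np.c_[u.ravel(),v.ravel()]
    d=ray(cc,uv);P=(np.array(cc["position"])+d*rz.reshape(-1,1))
    ok=(rz.ravel()>0)
    sel=ok&(P[:,2]>.235)&(P[:,2]<.26)&(abs(P[:,0]-.53)<.1)&(abs(P[:,1]+.08)<.08)
    print(n,"knob pts",sel.sum(),P[sel].mean(0),P[sel][:,2].max(),P[sel].min(0),P[sel].max(0))
    pl=ok&(abs(P[:,2]-.207)<.006)&(abs(P[:,0]-.5)<.09)&(abs(P[:,1]+.08)<.09)
    r=cv2.minAreaRect((P[pl][:,:2]*1000).astype(np.float32));print("plate",np.median(P[pl][:,2]),r)
    for nm,ys in (("L",(.02,.12)),("R",(-.27,-.17))):
        s=ok&(P[:,2]>.27)&(P[:,2]<.3)&(abs(P[:,0]-.53)<.15)&(P[:,1]>ys[0])&(P[:,1]<ys[1])
        if s.sum()>5: print(nm,P[s].min(0),P[s].max(0))
E
```

```text
top plate yaw -0.3376271500294941 corner [ 0.46844926 -0.09482206] res mm [[1.8, -1.3], [-0.3, 2.0], [-0.6, -0.7], [-0.9, -0.0]]
scene plate yaw 0.7689436581328272 corner [ 0.47241424 -0.09534395] res mm [[-1.0, -0.1], [-0.1, -1.8], [2.4, -0.8], [-1.3, 2.7]]
knob top [[ 0.51802055 -0.09445969  0.252     ]] [[ 0.52075215 -0.09358293  0.252     ]]
top knob pts 66 [ 0.51906302 -0.09357714  0.25075238] 0.2574238473229964 [ 0.50951996 -0.10352576  0.23926325] [ 0.52941716 -0.08359283  0.25742385]
plate 0.20731164960188497 ((497.0736083984375, -70.8682861328125), (123.741455078125, 87.3774642944336), 0.38790032267570496)
L [0.44450552 0.06078156 0.27080956] [0.59154293 0.09724051 0.29120633]
R [ 0.45802956 -0.23227896  0.27027748] [ 0.60670846 -0.20016513  0.2901167 ]
scene knob pts 69 [ 0.52360365 -0.09329695  0.24800459] 0.2561951143282476 [ 0.51247627 -0.10348198  0.2350434 ] [ 0.53222459 -0.08348912  0.25619511]
plate 0.20700758197402713 ((499.9245300292969, -72.08946990966797), (123.12308502197266, 85.20372009277344), 0.5856971740722656)
L [0.44755731 0.06215479 0.27005901] [0.59535152 0.09518235 0.28882032]
R [ 0.45968705 -0.23185736  0.27005795] [ 0.61071505 -0.20086052  0.28899646]
```

```bash
cat > st.py <<'E'
from h import *
from workcell import bot
def st(t=None,turn=0):
    s=bot.sense();o=s["orientation"];A=R.from_quat([o[1],o[2],o[3],o[0]]).as_matrix()
    p=s["tcp_pos"];print("t",round(s["time_s"],2),"p",p.round(4),"F",s["force"].round(1),"w",round(s["width"],4));print(A.round(3))
    yaw=np.degrees(np.arctan2(A[1,1],A[0,1]));print("jaw yaw deg",yaw.round(2))
    if t is not None:
        d=A.T@(np.array(t)-p);print("tool shift units",(d/.075).round(3), "mm",(d*1000).round(1))
    return A,p
E
python3 -c "
from st import *
st((.254,-.571,.36));st((.565,-.095,.36))"
```

```text
t 0.1 p [ 0.2534 -0.5709  0.2555] F [0.2 0.1 0.2] w 0.0856
[[-0.001  0.406 -0.914]
 [ 0.001 -0.914 -0.406]
 [-1.    -0.002  0.   ]]
jaw yaw deg -66.06
tool shift units [-1.393  0.002 -0.007] mm [-104.5    0.2   -0.5]
t 0.1 p [ 0.2534 -0.5709  0.2555] F [0.2 0.1 0.2] w 0.0856
[[-0.001  0.406 -0.914]
 [ 0.001 -0.914 -0.406]
 [-1.    -0.002  0.   ]]
jaw yaw deg -66.06
tool shift units [-1.387 -4.116 -6.372] mm [-104.  -308.7 -477.9]
```

Request:
{"op": "step_arm", "data": {"rows": [{"dx": -0.14, "dy": 0, "dz": 0, "turn": -0.147, "gripper": 0}, {"dx": -0.14, "dy": 0, "dz": 0, "turn": -0.147, "gripper": 0}, {"dx": -0.14, "dy": 0, "dz": 0, "turn": -0.147, "gripper": 0}, {"dx": -0.14, "dy": 0, "dz": 0, "turn": -0.147, "gripper": 0}, {"dx": -0.14, "dy": 0, "dz": 0, "turn": -0.147, "gripper": 0}, {"dx": -0.14, "dy": 0, "dz": 0, "turn": -0.147, "gripper": 0}, {"dx": -0.14, "dy": 0, "dz": 0, "turn": -0.147, "gripper": 0}, {"dx": -0.14, "dy": 0, "dz": 0, "turn": -0.147, "gripper": 0}, {"dx": -0.14, "dy": 0, "dz": 0, "turn": -0.147, "gripper": 0}, {"dx": -0.14, "dy": 0, "dz": 0, "turn": -0.147, "gripper": 0}, {"dx": 0, "dy": 0, "dz": 0, "turn": 0, "gripper": 0}]}}

```text
time_s: 1.02
tcp_pos: [0.2538, -0.5717, 0.3628]
orientation: [0.502, 0.498, 0.501, -0.499]
force: [-0.2, 0.8, -0.1]
width: 0.0
```

```bash
python3 -c "
from st import *
st((.565,-.095,.36))"
```

```text
t 1.02 p [ 0.2538 -0.5717  0.3628] F [-0.2  0.8 -0.1] w 0.0
[[ 0.001  1.     0.006]
 [-0.002  0.006 -1.   ]
 [-1.     0.001  0.002]]
jaw yaw deg 0.37
tool shift units [ 0.031  4.19  -6.329] mm [   2.3  314.3 -474.7]
```

Request:
{"op": "step_arm", "data": {"rows": [{"dx": 0, "dy": 0.262, "dz": -0.396, "turn": 0, "gripper": 0}, {"dx": 0, "dy": 0.262, "dz": -0.396, "turn": 0, "gripper": 0}, {"dx": 0, "dy": 0.262, "dz": -0.396, "turn": 0, "gripper": 0}, {"dx": 0, "dy": 0.262, "dz": -0.396, "turn": 0, "gripper": 0}, {"dx": 0, "dy": 0.262, "dz": -0.396, "turn": 0, "gripper": 0}, {"dx": 0, "dy": 0.262, "dz": -0.396, "turn": 0, "gripper": 0}, {"dx": 0, "dy": 0.262, "dz": -0.396, "turn": 0, "gripper": 0}, {"dx": 0, "dy": 0.262, "dz": -0.396, "turn": 0, "gripper": 0}, {"dx": 0, "dy": 0.262, "dz": -0.396, "turn": 0, "gripper": 0}, {"dx": 0, "dy": 0.262, "dz": -0.396, "turn": 0, "gripper": 0}, {"dx": 0, "dy": 0.262, "dz": -0.396, "turn": 0, "gripper": 0}, {"dx": 0, "dy": 0.262, "dz": -0.396, "turn": 0, "gripper": 0}, {"dx": 0, "dy": 0.262, "dz": -0.396, "turn": 0, "gripper": 0}, {"dx": 0, "dy": 0.262, "dz": -0.396, "turn": 0, "gripper": 0}, {"dx": 0, "dy": 0.262, "dz": -0.396, "turn": 0, "gripper": 0}, {"dx": 0, "dy": 0.262, "dz": -0.396, "turn": 0, "gripper": 0}, {"dx": 0, "dy": 0, "dz": 0, "turn": 0, "gripper": 0}, {"dx": 0, "dy": 0, "dz": 0, "turn": 0, "gripper": 0}]}}

```text
time_s: 2.52
tcp_pos: [0.5677, -0.0928, 0.3602]
orientation: [0.5, 0.499, 0.501, -0.499]
force: [-0.1, -0.6, 0.5]
width: 0.0001
```

```bash
python3 - <<'E'
from st import *
st((.565,-.095,.244))
for n in("scene","top"):
    c=bot.capture(n);I=c["color"];pickle.dump(c,open(f"{n}1.pkl","wb"))
    if n=="scene": cv2.imwrite("pics/sc1.png",cv2.resize(I[60:240,200:400],None,fx=3.3,fy=3.3))
    else: cv2.imwrite("pics/top1.png",cv2.resize(I[140:272,240:480],None,fx=3.3,fy=3.3))
E
```

```text
t 2.52 p [ 0.5677 -0.0928  0.3602] F [-0.1 -0.6  0.5] w 0.0001
[[-0.001  1.     0.003]
 [ 0.001  0.003 -1.   ]
 [-1.    -0.001 -0.002]]
jaw yaw deg 0.18
tool shift units [ 1.55  -0.034  0.032] mm [116.2  -2.6   2.4]
```

View pics/sc1.png

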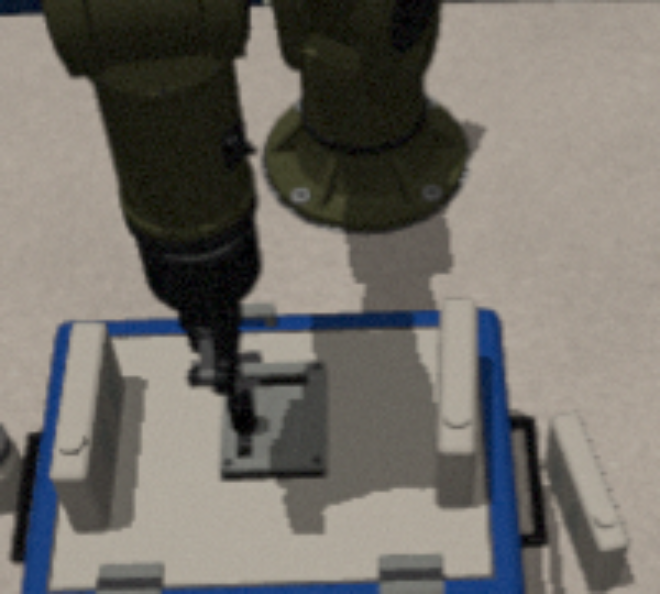

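View pics/top1.png

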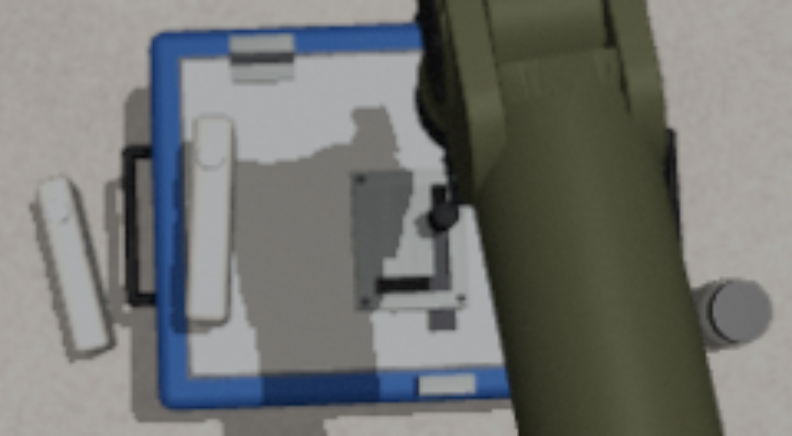

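Request:
{"op": "step_arm", "data": {"rows": [{"dx": 0.3, "dy": 0, "dz": 0.03, "turn": 0, "gripper": 0}, {"dx": 0.3, "dy": 0, "dz": 0, "turn": 0, "gripper": 0}, {"dx": 0.3, "dy": 0, "dz": 0, "turn": 0, "gripper": 0}, {"dx": 0.3, "dy": 0, "dz": 0, "turn": 0, "gripper": 0}, {"dx": 0.2, "dy": 0, "dz": 0, "turn": 0, "gripper": 0}, {"dx": 0.15, "dy": 0, "dz": 0, "turn": 0, "gripper": 0}, {"dx": 0, "dy": 0, "dz": 0, "turn": 0, "gripper": 0}]}}

```text
time_s: 3.2
tcp_pos: [0.5656, -0.0996, 0.2427]
orientation: [-0.499, -0.499, -0.501, 0.502]
force: [0.3, 0.0, -0.0]
width: -0.0
```

```bash
python3 - <<'E'
from st import *
st((.4955,-.095,.244))
for n in("scene","top"):
    c=bot.capture(n);I=c["color"];pickle.dump(c,open(f"{n}2.pkl","wb"))
    if n=="scene": cv2.imwrite("pics/sc2.png",cv2.resize(I[120:240,220:380],None,fx=4.5,fy=4.5))
E
```

```text
t 3.2 p [ 0.5656 -0.0996  0.2427] F [ 0.3  0.  -0. ] w -0.0
[[-0.004  1.    -0.002]
 [-0.    -0.002 -1.   ]
 [-1.    -0.004  0.   ]]
jaw yaw deg -0.11
tool shift units [-0.013 -0.935 -0.06 ] mm [ -1.  -70.1  -4.5]
```

View pics/sc2.png

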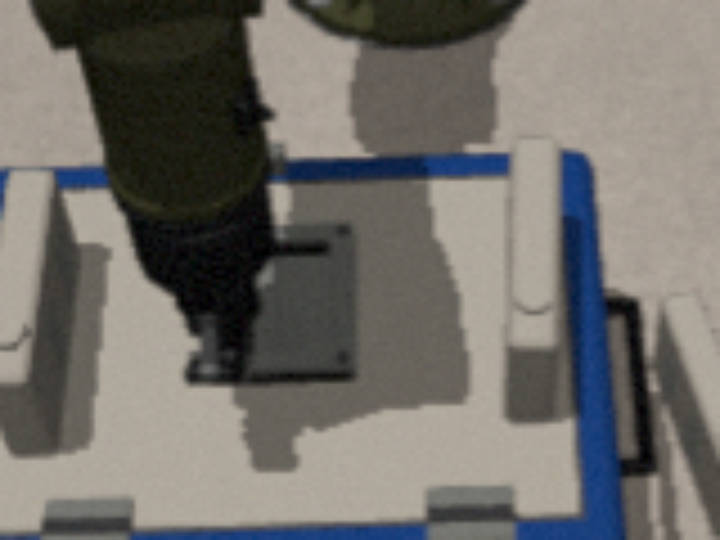

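Request:
{"op": "step_arm", "data": {"rows": [{"dx": 0, "dy": -0.1, "dz": -0.06, "turn": 0, "gripper": 0}, {"dx": 0, "dy": -0.08, "dz": 0, "turn": 0, "gripper": 0}, {"dx": 0, "dy": -0.08, "dz": 0, "turn": 0, "gripper": 0}, {"dx": 0, "dy": -0.08, "dz": 0, "turn": 0, "gripper": 0}, {"dx": 0, "dy": -0.08, "dz": 0, "turn": 0, "gripper": 0}, {"dx": 0, "dy": -0.08, "dz": 0, "turn": 0, "gripper": 0}, {"dx": 0, "dy": -0.08, "dz": 0, "turn": 0, "gripper": 0}]}}

```text
time_s: 3.88
tcp_pos: [0.5236, -0.0934, 0.2455]
orientation: [0.501, 0.5, 0.5, -0.499]
force: [2.0, 0.6, 3.0]
width: -0.0004
```

```bash
python3 - <<'E'
from st import *
st((.4955,-.095,.244))
for n in("scene","top"):
    c=bot.capture(n);I=c["color"];pickle.dump(c,open(f"{n}3.pkl","wb"))
    if n=="top": cv2.imwrite("pics/top3.png",cv2.resize(I[140:272,240:480],None,fx=3.3,fy=3.3))
E
```

```text
t 3.88 p [ 0.5236 -0.0934  0.2455] F [2.  0.6 3. ] w -0.0004
[[ 0.001  1.     0.001]
 [-0.     0.001 -1.   ]
 [-1.     0.001  0.   ]]
jaw yaw deg 0.08
tool shift units [ 0.02  -0.374  0.021] mm [  1.5 -28.1   1.6]
```

View pics/top3.png

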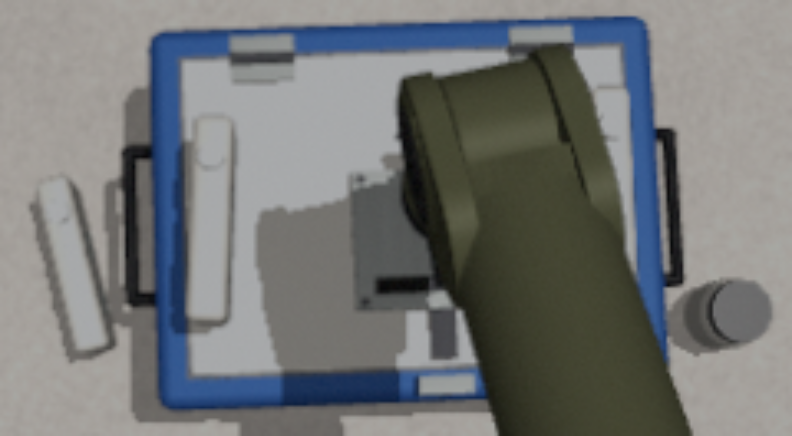

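Request:
{"op": "step_arm", "data": {"rows": [{"dx": 0, "dy": -0.08, "dz": 0.01, "turn": 0, "gripper": 0}, {"dx": 0, "dy": -0.08, "dz": 0, "turn": 0, "gripper": 0}, {"dx": 0, "dy": -0.07, "dz": 0, "turn": 0, "gripper": 0}, {"dx": 0, "dy": -0.06, "dz": 0, "turn": 0, "gripper": 0}, {"dx": 0, "dy": -0.04, "dz": 0, "turn": 0, "gripper": 0}, {"dx": 0, "dy": 0, "dz": 0, "turn": 0, "gripper": 0}]}}

```text
time_s: 4.48
tcp_pos: [0.4981, -0.0943, 0.245]
orientation: [0.5, 0.499, 0.5, -0.5]
force: [-0.1, 0.5, -0.6]
width: 0.0
```

```bash
python3 - <<'E'
from st import *
st((.4955,-.095,.244))
E
```

```text
t 4.48 p [ 0.4981 -0.0943  0.245 ] F [-0.1  0.5 -0.6] w 0.0
[[-0.001  1.     0.001]
 [-0.     0.001 -1.   ]
 [-1.    -0.001  0.   ]]
jaw yaw deg 0.08
tool shift units [ 0.013 -0.034  0.009] mm [ 1.  -2.6  0.7]
```

Advance in 1.5 mm steps to feel for the wall.

Request:
{"op": "step_arm", "data": {"rows": [{"dx": 0, "dy": -0.02, "dz": 0, "turn": 0, "gripper": 0}, {"dx": 0, "dy": 0, "dz": 0, "turn": 0, "gripper": 0}]}}

```text
time_s: 4.65
tcp_pos: [0.4973, -0.0943, 0.245]
orientation: [0.5, 0.5, 0.5, -0.5]
force: [-0.3, -0.2, 0.2]
width: 0.0001
```

Request:
{"op": "step_arm", "data": {"rows": [{"dx": 0, "dy": -0.02, "dz": 0, "turn": 0, "gripper": 0}, {"dx": 0, "dy": 0, "dz": 0, "turn": 0, "gripper": 0}]}}

```text
time_s: 4.82
tcp_pos: [0.496, -0.0943, 0.245]
orientation: [0.5, 0.5, 0.5, -0.5]
force: [0.4, 1.1, 0.4]
width: -0.0002
```

Request:
{"op": "step_arm", "data": {"rows": [{"dx": 0, "dy": -0.02, "dz": 0, "turn": 0, "gripper": 0}, {"dx": 0, "dy": 0, "dz": 0, "turn": 0, "gripper": 0}]}}

```text
time_s: 4.98
tcp_pos: [0.4944, -0.0943, 0.245]
orientation: [0.5, 0.5, 0.5, -0.5]
force: [1.7, -1.6, 0.1]
width: 0.0005
```

Request:
{"op": "step_arm", "data": {"rows": [{"dx": 0, "dy": -0.02, "dz": 0, "turn": 0, "gripper": 0}, {"dx": 0, "dy": 0, "dz": 0, "turn": 0, "gripper": 0}]}}

```text
time_s: 5.15
tcp_pos: [0.4929, -0.0943, 0.245]
orientation: [0.5, 0.5, 0.5, -0.5]
force: [1.8, -0.4, -0.8]
width: -0.0002
```

```bash
python3 - <<'E'
from st import *
st()
for n in("scene","top"):
    c=bot.capture(n);I=c["color"];pickle.dump(c,open(f"{n}4.pkl","wb"))
    if n=="top": cv2.imwrite("pics/top4.png",cv2.resize(I[140:272,240:480],None,fx=3.3,fy=3.3))
    else: cv2.imwrite("pics/sc4.png",cv2.resize(I[120:240,220:380],None,fx=4.5,fy=4.5))
E
```

```text
t 5.15 p [ 0.4929 -0.0943  0.245 ] F [ 1.8 -0.4 -0.8] w -0.0002
[[ 0.     1.     0.001]
 [-0.     0.001 -1.   ]
 [-1.     0.     0.   ]]
jaw yaw deg 0.08
```

View pics/top4.png

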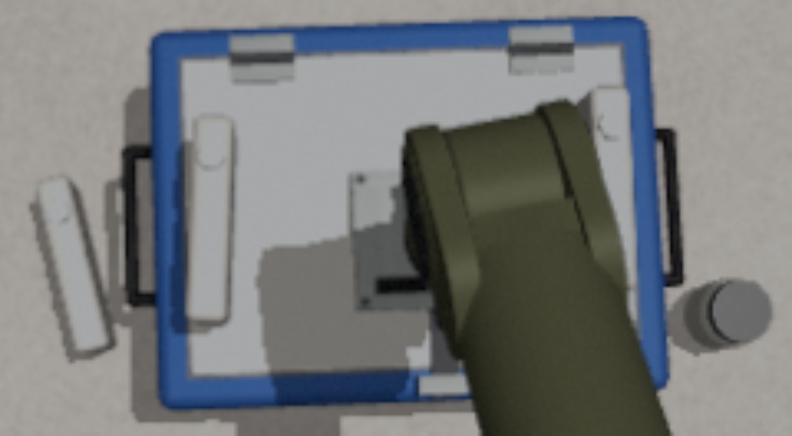

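View pics/sc4.png

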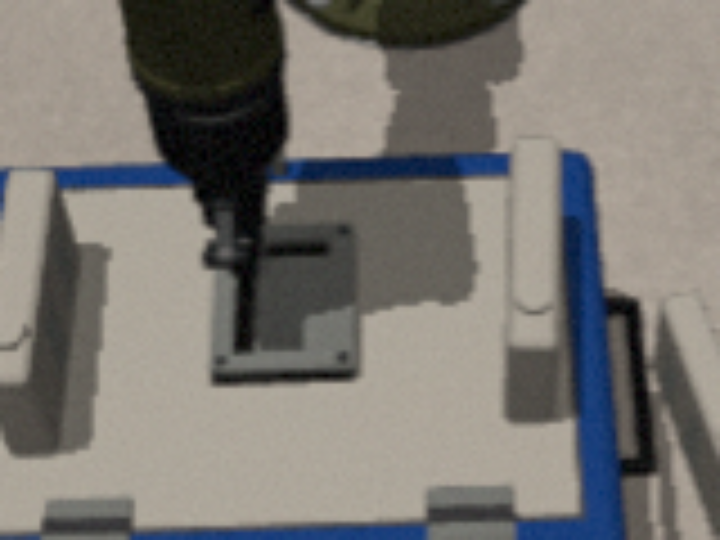

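Request:
{"op": "step_arm", "data": {"rows": [{"dx": 0, "dy": -0.02, "dz": 0, "turn": 0, "gripper": 0}, {"dx": 0, "dy": 0, "dz": 0, "turn": 0, "gripper": 0}]}}

```text
time_s: 5.42
tcp_pos: [0.4924, -0.0943, 0.2452]
orientation: [0.501, 0.5, 0.5, -0.499]
force: [5.4, -1.4, -3.9]
width: 0.0
```

Request:
{"op": "step_arm", "data": {"rows": [{"dx": 0, "dy": -0.02, "dz": 0, "turn": 0, "gripper": 0}, {"dx": 0, "dy": 0, "dz": 0, "turn": 0, "gripper": 0}]}}

```text
time_s: 5.58
tcp_pos: [0.4921, -0.0943, 0.2453]
orientation: [0.502, 0.501, 0.499, -0.498]
force: [10.1, -1.0, -7.1]
width: -0.0004
```

```bash
python3 - <<'E'
from st import *
st((.520,-.150,.245));print(bot.sense()["q"].round(2))
c=pickle.load(open("scene4.pkl","rb"))
P=np.array([[.493,-.0943,.22],[.493,-.0943,.252],[.467,-.0943,.252],[.493,-.0943,.29]])
print(((proj(c,P)-[220,120])*4.5).round())
E
```

```text
t 5.58 p [ 0.4921 -0.0943  0.2453] F [10.1 -1.  -7.1] w -0.0004
[[ 0.005  1.     0.002]
 [ 0.     0.002 -1.   ]
 [-1.     0.005 -0.   ]]
jaw yaw deg 0.09
tool shift units [0.005 0.371 0.744] mm [ 0.4 27.8 55.8]
[ 0.63  0.37 -0.68  1.84  0.27  1.02 -0.16]
[[243. 265.]
 [237. 234.]
 [239. 199.]
 [230. 194.]]
```

Request:
{"op": "step_arm", "data": {"rows": [{"dx": 0, "dy": 0.12, "dz": 0, "turn": 0, "gripper": 0}, {"dx": 0, "dy": 0.25, "dz": 0, "turn": 0, "gripper": 0}, {"dx": -0.3, "dy": 0, "dz": 0, "turn": 0, "gripper": 0}, {"dx": -0.44, "dy": 0, "dz": 0, "turn": 0, "gripper": 0}, {"dx": 0, "dy": 0, "dz": 0.32, "turn": 0, "gripper": 0}, {"dx": 0, "dy": 0, "dz": 0.32, "turn": 0, "gripper": 0}, {"dx": 0, "dy": 0, "dz": 0, "turn": 0.154, "gripper": 0}, {"dx": 0, "dy": 0, "dz": 0, "turn": 0.154, "gripper": 0}, {"dx": 0, "dy": 0, "dz": 0, "turn": 0.154, "gripper": 0}, {"dx": 0, "dy": 0, "dz": 0, "turn": 0.154, "gripper": 0}, {"dx": 0, "dy": 0, "dz": 0, "turn": 0.154, "gripper": 0}, {"dx": 0, "dy": 0, "dz": 0, "turn": 0.154, "gripper": 0}, {"dx": 0, "dy": 0, "dz": 0, "turn": 0.154, "gripper": 0}, {"dx": 0, "dy": 0, "dz": 0, "turn": 0.154, "gripper": 0}, {"dx": 0, "dy": 0, "dz": 0, "turn": 0.154, "gripper": 0}, {"dx": 0, "dy": 0, "dz": 0, "turn": 0.154, "gripper": 0}, {"dx": 0, "dy": 0, "dz": 0, "turn": 0.154, "gripper": 0}, {"dx": 0, "dy": 0, "dz": 0, "turn": 0.154, "gripper": 0}, {"dx": 0, "dy": 0, "dz": 0, "turn": 0.154, "gripper": 0}, {"dx": 0, "dy": 0, "dz": 0, "turn": 0, "gripper": 0}]}}

```text
time_s: 7.25
tcp_pos: [0.5175, -0.1417, 0.3004]
orientation: [0.002, -0.707, 0.002, 0.708]
force: [0.8, 0.4, -0.7]
width: -0.0004
```

```bash
python3 - <<'E'
from st import *
st((.468,-.143,.245))
for n in("scene","top"):
    c=bot.capture(n);I=c["color"];pickle.dump(c,open(f"{n}5.pkl","wb"))
    if n=="top": cv2.imwrite("pics/top5.png",cv2.resize(I[140:272,240:480],None,fx=3.3,fy=3.3))
    else: cv2.imwrite("pics/sc5.png",cv2.resize(I[120:240,220:380],None,fx=4.5,fy=4.5))
E
```

```text
t 7.25 p [ 0.5175 -0.1417  0.3004] F [ 0.8  0.4 -0.7] w -0.0004
[[-0.001 -0.005 -1.   ]
 [ 0.    -1.     0.005]
 [-1.    -0.     0.001]]
jaw yaw deg -90.29
tool shift units [0.739 0.021 0.659] mm [55.4  1.6 49.5]
```

View pics/top5.png

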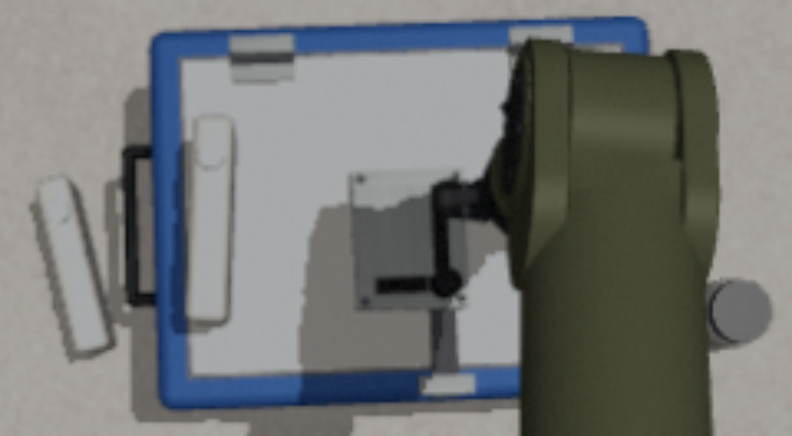

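View pics/sc5.png

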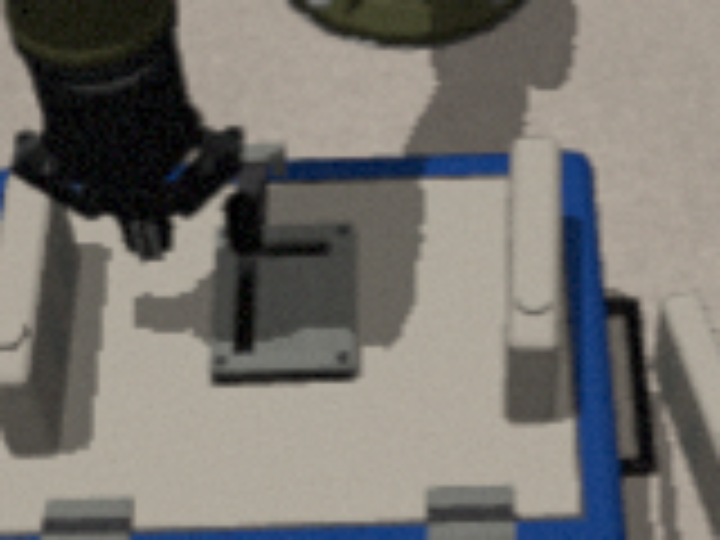

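```bash
python3 - <<'E'
from st import *
c=pickle.load(open("scene5.pkl","rb"));x=.5175
for q in [(240,165),(15,165),(200,212),(165,250),(132,240)]:
    uv=(np.array([q],float))/4.5+[220,120];d=ray(c,uv)[0];o=c["position"];print(q,(o+d*((x-o[0])/d[0])).round(3))
t=pickle.load(open("top5.pkl","rb"))
print("knob",onz(t,(np.array([[447,284]])+.5)/3.3-.5+[240,140],.252))
st((.466,-.133,.245))
E
```

```text
(240, 165) [ 0.518 -0.081  0.347]
(15, 165) [ 0.518 -0.203  0.352]
(200, 212) [ 0.518 -0.108  0.306]
(165, 250) [ 0.518 -0.133  0.271]
(132, 240) [ 0.517 -0.15   0.281]
knob [[ 0.46616041 -0.09406326  0.252     ]]
t 7.35 p [ 0.5177 -0.1417  0.3004] F [-0.4  1.1 -0.3] w 0.0001
[[-0.001  0.004 -1.   ]
 [ 0.    -1.    -0.004]
 [-1.    -0.     0.001]]
jaw yaw deg -89.74
tool shift units [ 0.739 -0.119  0.688] mm [55.4 -8.9 51.6]
```

Request:
{"op": "step_arm", "data": {"rows": [{"dx": 0, "dy": -0.06, "dz": 0.34, "turn": 0, "gripper": 0}, {"dx": 0, "dy": -0.05, "dz": 0.34, "turn": 0, "gripper": 0}, {"dx": 0.2, "dy": 0, "dz": 0, "turn": 0, "gripper": 0}, {"dx": 0.2, "dy": 0, "dz": 0, "turn": 0, "gripper": 0}, {"dx": 0.19, "dy": 0, "dz": 0, "turn": 0, "gripper": 0}, {"dx": 0, "dy": 0, "dz": 0, "turn": 0, "gripper": 0}]}}

```text
time_s: 7.85
tcp_pos: [0.4653, -0.1337, 0.2542]
orientation: [-0.001, -0.706, -0.002, 0.709]
force: [0.6, -0.5, 0.1]
width: -0.0002
```

```bash
python3 - <<'E'
from st import *
st((.466,-.070,.256))
for n in("scene","top"):
    c=bot.capture(n);I=c["color"];pickle.dump(c,open(f"{n}6.pkl","wb"))
    if n=="scene": cv2.imwrite("pics/sc6.png",cv2.resize(I[120:240,220:380],None,fx=4.5,fy=4.5))
E
```

```text
t 7.85 p [ 0.4653 -0.1337  0.2542] F [ 0.6 -0.5  0.1] w -0.0002
[[-0.004  0.004 -1.   ]
 [ 0.001 -1.    -0.004]
 [-1.    -0.001  0.004]]
jaw yaw deg -89.79
tool shift units [-0.024 -0.849 -0.012] mm [ -1.8 -63.7  -0.9]
```

View pics/sc6.png

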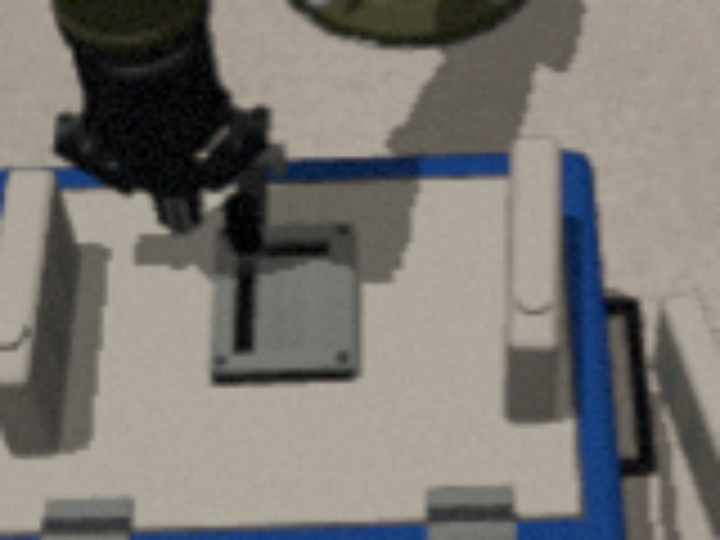

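Request:
{"op": "step_arm", "data": {"rows": [{"dx": 0, "dy": -0.07, "dz": 0, "turn": 0, "gripper": 0}, {"dx": 0, "dy": -0.07, "dz": 0, "turn": 0, "gripper": 0}, {"dx": 0, "dy": -0.07, "dz": 0, "turn": 0, "gripper": 0}, {"dx": 0, "dy": -0.07, "dz": 0, "turn": 0, "gripper": 0}]}}

```text
time_s: 8.28
tcp_pos: [0.4672, -0.1128, 0.257]
orientation: [0.0, 0.708, -0.0, -0.707]
force: [-1.0, -2.6, 1.7]
width: 0.0001
```

```bash
python3 - <<'E'
from st import *
st((.466,-.070,.256))
for n in("scene","top"):
    c=bot.capture(n);I=c["color"];pickle.dump(c,open(f"{n}7.pkl","wb"))
    if n=="scene": cv2.imwrite("pics/sc7.png",cv2.resize(I[120:240,220:380],None,fx=4.5,fy=4.5))
E
```

```text
t 8.28 p [ 0.4672 -0.1128  0.257 ] F [-1.  -2.6  1.7] w 0.0001
[[ 0.001  0.    -1.   ]
 [-0.001 -1.    -0.   ]
 [-1.     0.001 -0.001]]
jaw yaw deg -89.99
tool shift units [ 0.013 -0.571  0.016] mm [  0.9 -42.8   1.2]
```

View pics/sc7.png

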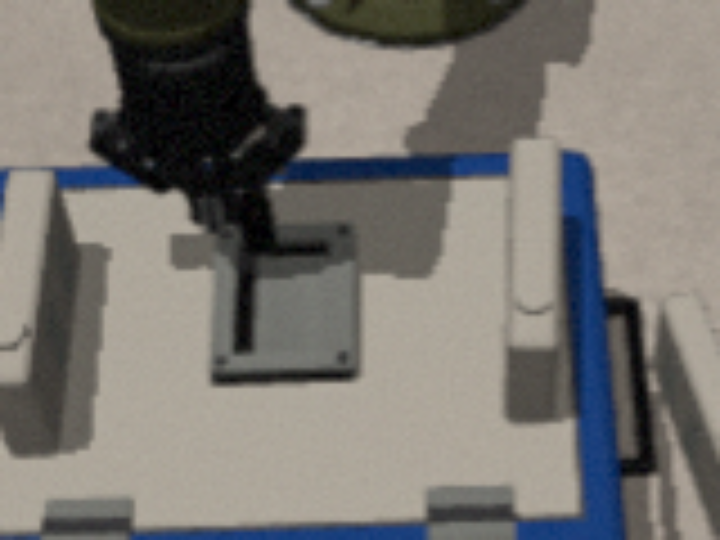

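Request:
{"op": "step_arm", "data": {"rows": [{"dx": 0, "dy": -0.07, "dz": 0, "turn": 0, "gripper": 0}, {"dx": 0, "dy": -0.07, "dz": 0, "turn": 0, "gripper": 0}, {"dx": 0, "dy": -0.07, "dz": 0, "turn": 0, "gripper": 0}, {"dx": 0, "dy": -0.07, "dz": 0, "turn": 0, "gripper": 0}, {"dx": 0, "dy": -0.06, "dz": 0, "turn": 0, "gripper": 0}, {"dx": 0, "dy": -0.04, "dz": 0, "turn": 0, "gripper": 0}, {"dx": 0, "dy": 0, "dz": 0, "turn": 0, "gripper": 0}]}}

```text
time_s: 8.97
tcp_pos: [0.4668, -0.0833, 0.2563]
orientation: [-0.0, -0.707, -0.001, 0.707]
force: [-0.2, -0.4, 0.5]
width: 0.0001
```

Request:
{"op": "step_arm", "data": {"rows": [{"dx": 0, "dy": -0.02, "dz": 0, "turn": 0, "gripper": 0}, {"dx": 0, "dy": 0, "dz": 0, "turn": 0, "gripper": 0}]}}

```text
time_s: 9.13
tcp_pos: [0.4667, -0.0826, 0.2561]
orientation: [0.0, -0.707, -0.0, 0.707]
force: [1.0, -0.4, -0.0]
width: -0.0003
```

Request:
{"op": "step_arm", "data": {"rows": [{"dx": 0, "dy": -0.02, "dz": 0, "turn": 0, "gripper": 0}, {"dx": 0, "dy": 0, "dz": 0, "turn": 0, "gripper": 0}]}}

```text
time_s: 9.3
tcp_pos: [0.4667, -0.0814, 0.2562]
orientation: [0.0, -0.707, 0.0, 0.707]
force: [0.3, -1.8, 1.2]
width: -0.0001
```

Request:
{"op": "step_arm", "data": {"rows": [{"dx": 0, "dy": -0.02, "dz": 0, "turn": 0, "gripper": 0}, {"dx": 0, "dy": -0.02, "dz": 0, "turn": 0, "gripper": 0}, {"dx": 0, "dy": 0, "dz": 0, "turn": 0, "gripper": 0}]}}

```text
time_s: 9.55
tcp_pos: [0.4667, -0.0781, 0.2562]
orientation: [-0.0, -0.707, -0.0, 0.707]
force: [0.6, -2.2, 0.3]
width: 0.0004
```

Request:
{"op": "step_arm", "data": {"rows": [{"dx": 0, "dy": -0.02, "dz": 0, "turn": 0, "gripper": 0}, {"dx": 0, "dy": 0, "dz": 0, "turn": 0, "gripper": 0}]}}

```text
time_s: 9.72
tcp_pos: [0.4667, -0.0766, 0.2562]
orientation: [0.0, -0.707, -0.0, 0.707]
force: [0.1, -2.1, -0.6]
width: -0.0001
```

Request:
{"op": "step_arm", "data": {"rows": [{"dx": 0, "dy": -0.02, "dz": 0, "turn": 0, "gripper": 0}, {"dx": 0, "dy": 0, "dz": 0, "turn": 0, "gripper": 0}]}}

```text
time_s: 9.88
tcp_pos: [0.4667, -0.0751, 0.2562]
orientation: [0.0, -0.707, -0.0, 0.707]
force: [-0.3, -2.1, -0.6]
width: -0.0
```

```bash
python3 - <<'E'
from st import *
st()
for n in("scene","top"):
    c=bot.capture(n);I=c["color"];pickle.dump(c,open(f"{n}8.pkl","wb"))
    if n=="top": cv2.imwrite("pics/top8.png",cv2.resize(I[140:272,240:480],None,fx=3.3,fy=3.3))
    if n=="scene": cv2.imwrite("pics/sc8.png",cv2.resize(I[120:240,220:380],None,fx=4.5,fy=4.5))
E
```

```text
t 9.88 p [ 0.4667 -0.0751  0.2562] F [-0.3 -2.1 -0.6] w -0.0
[[-0.  0. -1.]
 [ 0. -1. -0.]
 [-1. -0.  0.]]
jaw yaw deg -89.99
```

View pics/sc8.png

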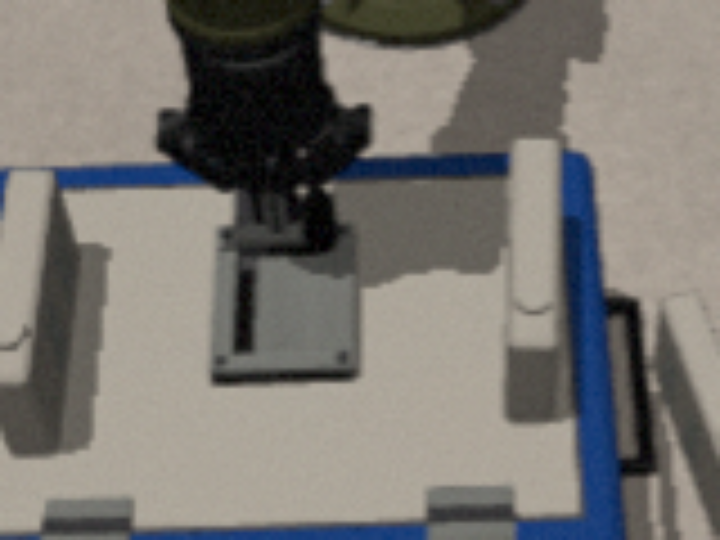

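View pics/top8.png

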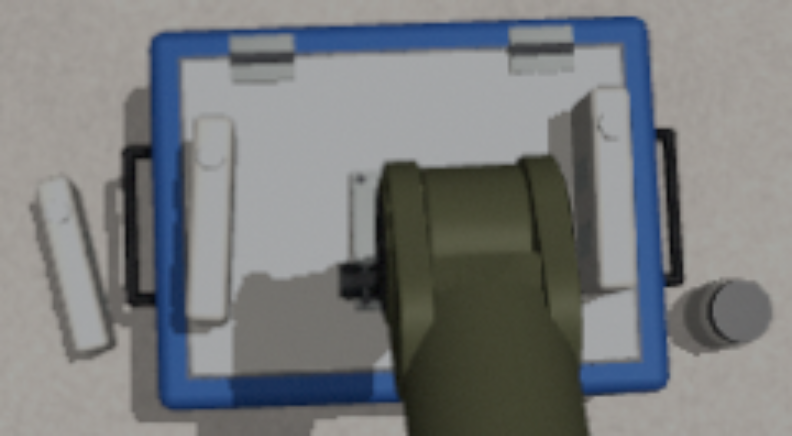

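Now near the end of the slot; sliding continues at about 2 N. I'll feel for the wall.

Request:
{"op": "step_arm", "data": {"rows": [{"dx": 0, "dy": -0.02, "dz": 0, "turn": 0, "gripper": 0}, {"dx": 0, "dy": 0, "dz": 0, "turn": 0, "gripper": 0}]}}

```text
time_s: 10.15
tcp_pos: [0.4667, -0.0746, 0.2563]
orientation: [-0.0, -0.707, 0.001, 0.707]
force: [-1.2, -4.3, -0.6]
width: 0.0001
```

Request:
{"op": "step_arm", "data": {"rows": [{"dx": 0, "dy": -0.02, "dz": 0, "turn": 0, "gripper": 0}, {"dx": 0, "dy": 0, "dz": 0, "turn": 0, "gripper": 0}]}}

```text
time_s: 10.32
tcp_pos: [0.4667, -0.0742, 0.2563]
orientation: [-0.0, -0.707, 0.001, 0.707]
force: [-0.9, -8.1, 0.3]
width: -0.0
```

Request:
{"op": "step_arm", "data": {"rows": [{"dx": 0, "dy": -0.02, "dz": 0, "turn": 0, "gripper": 0}, {"dx": 0, "dy": 0, "dz": 0, "turn": 0, "gripper": 0}]}}

```text
time_s: 10.48
tcp_pos: [0.4667, -0.0739, 0.2563]
orientation: [-0.0, -0.707, 0.002, 0.707]
force: [0.2, -10.9, -0.8]
width: 0.0001
```

Request:
{"op": "step_arm", "data": {"rows": [{"dx": 0, "dy": 0.12, "dz": 0, "turn": 0, "gripper": 0}, {"dx": 0, "dy": 0.25, "dz": 0, "turn": 0, "gripper": 0}, {"dx": 0, "dy": 0.1, "dz": 0, "turn": 0, "gripper": 0}, {"dx": -0.4, "dy": 0, "dz": 0, "turn": 0, "gripper": 0}, {"dx": -0.4, "dy": 0, "dz": 0, "turn": 0, "gripper": 0}, {"dx": -0.4, "dy": 0, "dz": 0, "turn": 0, "gripper": 0}, {"dx": -0.4, "dy": 0, "dz": 0, "turn": 0, "gripper": 0}, {"dx": 0, "dy": 0.4, "dz": 0, "turn": 0, "gripper": 0}, {"dx": 0, "dy": 0.4, "dz": 0, "turn": 0, "gripper": 0}, {"dx": 0, "dy": 0.4, "dz": 0, "turn": 0, "gripper": 0}, {"dx": 0, "dy": 0.4, "dz": 0, "turn": 0, "gripper": 0}, {"dx": 0, "dy": 0.4, "dz": 0, "turn": 0, "gripper": 0}, {"dx": 0, "dy": 0.4, "dz": 0, "turn": 0, "gripper": 0}, {"dx": 0, "dy": 0.4, "dz": 0, "turn": 0, "gripper": 0}, {"dx": 0, "dy": 0.4, "dz": 0, "turn": 0, "gripper": 0}, {"dx": 0, "dy": 0, "dz": 0, "turn": 0, "gripper": 0}, {"dx": 0, "dy": 0, "dz": 0, "turn": 0, "gripper": 0}]}}

```text
time_s: 11.9
tcp_pos: [0.4666, -0.3474, 0.3754]
orientation: [0.002, -0.707, 0.001, 0.707]
force: [-0.1, 1.4, 0.5]
width: -0.0001
```

```bash
python3 - <<'E'
from st import *
st();print(bot.sense()["q"].round(2))
ims={}
for n in("scene","top"):
    c=bot.capture(n);I=c["color"];pickle.dump(c,open(f"{n}9.pkl","wb"));ims[n]=c
    if n=="top": cv2.imwrite("pics/top9.png",cv2.resize(I[140:272,240:480],None,fx=3.3,fy=3.3))
    if n=="scene": cv2.imwrite("pics/sc9.png",cv2.resize(I[145:235,230:350],None,fx=6,fy=6))
for k in (0,9):
  for n in("top","scene"):
    cc=pickle.load(open(f"{n}{k}.pkl","rb"));rz=cc["range_z"]
    v,u=np.mgrid[:400,:640];P=np.array(cc["position"])+ray(cc,np.c_[u.ravel(),v.ravel()])*rz.reshape(-1,1)
    def r(m):
        b=P[m&(rz.ravel()>0)]; return b.mean(0).round(4),len(b)
    near=(abs(P[:,0]-.5)<.09)&(abs(P[:,1]+.075)<.075)&(P[:,2]>.24)&(P[:,2]<.26)
    print(k,n,"knob",r(near))
    for nm,x,y,lo,hi in(("L",.53,.08,.275,.295),("R",.53,-.216,.275,.295),("bench",.5,.19,.08,.1),("jar",.44,-.32,.08,.1)):
        print("  ",nm,r((abs(P[:,0]-x)<.13)&(abs(P[:,1]-y)<.06)&(P[:,2]>lo)&(P[:,2]<hi)))
E
```

```text
t 11.9 p [ 0.4666 -0.3474  0.3754] F [-0.1  1.4  0.5] w -0.0001
[[-0.001 -0.003 -1.   ]
 [ 0.001 -1.     0.003]
 [-1.    -0.001  0.001]]
jaw yaw deg -90.17
[ 0.74  0.37 -0.22  1.4   0.08  1.38 -1.05]
0 top knob (array([ 0.5192, -0.0937,  0.2509]), 65)
   L (array([0.5177, 0.0795, 0.2805]), 734)
   R (array([ 0.5302, -0.2155,  0.2801]), 713)
   bench (array([0.5009, 0.2014, 0.0901]), 594)
   jar (array([ 0.4454, -0.3572,  0.0898]), 277)
0 scene knob (array([ 0.5228, -0.0936,  0.25  ]), 58)
   L (array([0.5261, 0.0789, 0.2799]), 513)
   R (array([ 0.5389, -0.2153,  0.2802]), 530)
   bench (array([0.5078, 0.2009, 0.0895]), 443)
   jar (array([ 0.4497, -0.3569,  0.0893]), 197)
9 top knob (array([ 0.4681, -0.0476,  0.252 ]), 61)
   L (array([0.5172, 0.0795, 0.2805]), 735)
   R (array([ 0.5315, -0.2157,  0.2801]), 702)
   bench (array([0.5012, 0.2016, 0.0904]), 587)
   jar (array([ 0.4452, -0.3569,  0.0897]), 277)
9 scene knob (array([ 0.4722, -0.0476,  0.2499]), 56)
   L (array([0.5262, 0.079 , 0.28  ]), 516)
   R (array([ 0.5393, -0.2153,  0.28  ]), 542)
   bench (array([0.5081, 0.201 , 0.0894]), 442)
   jar (array([ 0.4498, -0.3572,  0.0892]), 203)
```

View pics/top9.png

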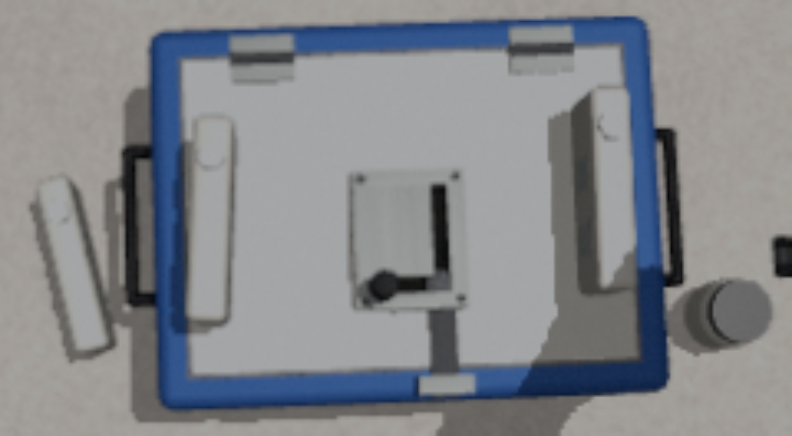

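View pics/sc9.png

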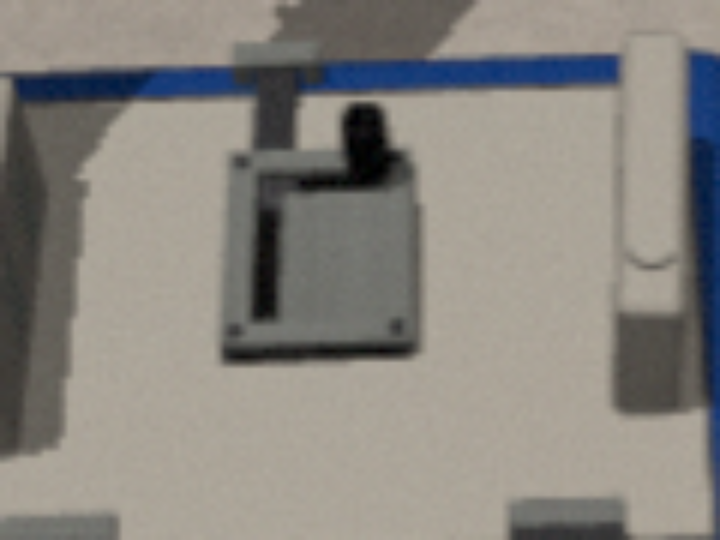

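The knob is at the end of the short leg (top view 382,285). The tongue is in the staple, the ice packs and jar haven't moved, and the arm is clear.

```bash
python3 -c "
from workcell import bot
print(bot.sense()['qvel'].round(3));print(bot.sign_off())"
```

```text
[-0.015 -0.012 -0.006  0.005  0.003 -0.001 -0.001]
the job is handed in; nothing more can be done
None
```

The cold box is bolted. With the fingers shut, I pushed the knob down the long leg to its stop. I then came round to the knob's other side and pushed it along the short leg to its end.

**Force:** at each end the force rose from about 2 N of sliding to about 11–12 N, which I took as the slot wall. That was the highest I read.

**Knob position:** both cameras put the knob 46 mm (±2 mm) along the short leg, against the 45 mm asked for. The bolt's tongue sits in the staple.

**Bystanders:** the ice packs and the jar are where they were, to within 1.5 mm.

**Finish:** the gripper ended above the bench beyond the box's -y end at 11.9 s, touching nothing.

**Disagreements and doubts:**
- The two cameras differ by about 4 mm in x on the knob, the same as before anything moved.
- In the first push, the contact may have been partly on the slanted finger linkage at the knob's top edge. I ran the second push 11 mm higher because of that.

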